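Clear the bench and hold the bottle pen's gate ajar

ROBOT

A 6-joint arm with a two-finger parallel gripper is mounted at the origin on the work surface. World frame = base frame: x ahead of the robot, y to its left, z up, the work surface at z = 0. Lengths are in mm, angles in rad, forces in N, time in s.
With the tool pointing down it reaches from about 350 to 925 mm from the base axis. Payload 6.4 kg.
Tool frame: the origin (TCP) lies between the finger pads; the fingertips stand 14 mm ahead of it and the grasp point (between the pads) lies 5 mm behind it; z points along the fingers, y is the line along which they close (so a half turn about z gives the same grasp; the last joint's range is limited). The gripper opens to 85 mm and grips with 20 to 120 N. Pads are 22 mm wide; open, the fingers measure 114 mm over their backs; the gripper's body (76 mm by 85 mm) begins 54 mm behind the grasp point. The pads swing forward as they close: fully open they stand 13 mm farther back than shut.
Start: joints at [-1.367, 0.245, 1.558, -0, 1.339, -0.174], TCP at [239.775, -604.17, 245.29] pointing down, gripper open.
Joint ranges: [-3.13, 3.13], [-1.02, 2.26], [0.13, 2.54], [-0.95, 4.09], [0.21, 2.88], [-2.74, 2.74]. Speed limits (rad/s): [2.57, 2.57, 3.14, 3.14, 3.14, 3.14].

INTERFACE

Orientations are given as [roll, pitch, yaw] about the fixed x, y, z axes, in that order (R = Rz(yaw) Ry(pitch) Rx(roll)).
In Python, from cell import state, cams, ticket gives the robot as it stands. The module is installed in compiled form; this text tells all that it offers.
- The arm moves only by the tool apply_moves, never from a script. Its arguments are lists of equal length, an entry for each row: "offset": the shift along the tool's x, y, z in m, a list of three; "angular": the turn, a rotation vector about the tool's x, y, z in rad, a list of three; "grip": the finger opening in m, from 0 to 0.0854. In form: {"offset": [[x, y, z], ...], "angular": [[ax, ay, az], ...], "grip": [grip, ...]}. A call has 1 to 5 rows; each row shifts and turns the commanded pose from where the row before left it, along the tool's axes as they then stand; what a row does not reach is not made up. A row lasts 1/8 s, in which the tool goes at most 62.5 mm and 10.7 degrees, less where a joint would pass 70% of its speed; a pose out of reach is approached as far as the arm can. A call is refused whole if a number of a shift passes 0.0625 or a number of a turn 0.188, either way. A call with a gripper value outside its range is refused whole. The fingers move at their own pace and stop on an object; "force" is the grip in N (left out, the last holds). Time passes only in rows, so rows that do not move let the fingers close. It gives the time, the measured TCP pose, the force, the opening and the grip force at its end, in the units of the state.
- state(): the state, without advancing time (a new reading comes with each control period).
- cams.grab_frame(name): name is "side" or "top" or "wrist"; returns a dict with "frame" (384x512x3 uint8, red, green, blue), "fx", "fy", "cx", "cy" (pixels), "k1" (the pictures are not rectified: a ray, as slopes to the right and down, at radius r is drawn at 1 + k1 r^2 times it, then the intrinsics apply), "R" (3x3) and "t" (3): a world point X has camera coordinates R X + t. Camera axes: x right, y down, z forward; pixel columns grow to the right and rows downward; lengths in mm; the calibration is good to about 2 mm. A picture is of the moment at which its call begins. There is no depth.
- ticket.job_done(): hands the job in; it is judged then, once.
Trained networks look in a picture, given as the dict that the camera call returned (one of the last four; its "shot" number tells which), for a name from the list of things; names that differ only in an ending like _2 or _b are one class to them, and where a whole thing is asked for, a point or a joint stands for the part that bears it (a point fixed in the world has none). Each returns a list of dicts, best first, with "p" (0 to 1); they miss things now and then, are a little off and sometimes report something else, mostly with a low value. They report only what shows in the picture. A call takes as long as a camera call.
- cams.find_in(picture, thing): "position" ([x, y, z] in mm, in world coordinates, good to about 4 mm: the middle of the surface that is visible of it).
- cams.cut_out(picture, thing): "pixels" (384x512 bool, what is visible of it).
- cams.pinpoint(picture, thing): "position" ([x, y, z] in mm, in world coordinates, good to about 4 mm: a listed point, or the origin of a listed thing).
The state is a dict: "time": time; "qpos": joint angles; "qd": joint speeds; "tau": joint torques, N m; "tcp_pos": TCP position; "ee_rot": TCP orientation; "wrist_force": force on the tool from outside, world axes, zero at the start; "ft_torque": the same for the moment, N m; "width": finger opening in mm; "gripper_force": force on a finger pad.
Only numpy, scipy, OpenCV 4.12 (cv2) and the standard library are available. Lean on these libraries where they do the work, as an engineer would, in place of code of your own. Each camera call takes 0.05 s, during which the arm holds its last target. There are 200 camera calls.

TASK

The wire bottle carrier was left standing in front of the bottle pen's gate: pick it up and hang it by its bail on the retort stand's hook. Then take the bolt's handle, lift the sagging bolt so that its nose clears the keeper's bent-up lip while you pull it all the way back, and swing the gate open about ten centimetres at its latch end. Finish while still holding the gate still there against its closing spring, with the carrier left hanging and all other bottles and glassware standing undisturbed.

Things in the scene. Friction and masses are not known exactly. Their poses are not given: they have to be found in the camera images.
- carrier_mid (a point): The loose blue wire bottle carrier (one of two points on it): an open basket 90 mm (its x) by 130 mm (its y) by 70 mm high, 0.22 kg, empty, with a rigid steel bail standing over it. This point is at its centre, half-way up (82.5 mm above its underside). z is up. Half a turn about z makes no difference.
- carrier_bail (a point): The middle of the carrier's bail: the top of the bail is a straight round bar 9 mm thick and 104 mm long along this frame's y, its centre 165 mm above the carrier's underside and 95 mm above the rim; beyond its ends it bends down to the two short walls. This point lies on the bar's centre line; x is across the bar.
- carrier: The same carrier; origin at the centre of its underside.
- hook_seat (a point): Seat of the retort stand's steel hook, an 8 mm bar that runs level out from the rod along this frame's -x, dips 8 mm to the seat and ends in an upturned tip. The point is on top of the bar, 268 mm above the table; a hung bail lies across it along y. The tip's top is 22 mm higher and 23 mm farther along -x; the rod is 107 mm off along +x. The bail goes on from the -x side, over the tip, then down.
- stand: The retort stand (fixed): green base plate 200 x 130 x 12 mm, slim rod up to 302 mm at 70 mm along +x, boss and hook pointing to -x. Origin at the underside centre of the plate.
- gate_swing (a joint): Opening of the pen's white barred gate, rad. 0 = shut, grows as it swings outwards; 0.42 rad is ten centimetres at the latch end (245 mm from the hinge). A spring hinge always pushes it shut: about 2.5 N at the bolt handle when shut, 6 N at 0.4 rad. It cannot open while the bolt's nose is in the keeper.
- gate: The gate with the bolt that it carries; origin on the hinge line at table level. Its y runs along the gate from hinge to latch end, its -x looks out of the pen, the way it opens; z up. The gate is 14 mm thick and its top is at 195 mm.
- gate_hinge (a point): Point on the gate's upright hinge line, 160 mm above the table. The same axes as gate; opening is a positive turn about z, seen from above anticlockwise.
- bolt_knob (a point): Grip point on the bolt's handle: a level steel stem 12 mm thick along this frame's x, its black 22 mm end ball centred 24 mm farther out (-x). 48 mm out from the gate's face, 20 mm beyond the bolt's staples, 160 mm above the table when the bolt sags, 35 mm below the gate's top. y points to the keeper (the bolt is drawn to -y). In the gate's frame, bolt shot: x -55, y 190 mm. Moves with the bolt.
- bolt (a joint): How far the barrel bolt is drawn, m: 0 = shot, 0.045 = fully back; it stays where it is left (rubs with about 1.5 N). Its 22 mm plug nose hangs behind the keeper's bent-up, copper-brown lip: drawn without lifting it strikes the lip after 6 mm. The nose has left the keeper at 0.034.
- bolt_lift (a joint): How far the bolt is raised in its over-tall worn staples, m: 0 = sagging (it falls there by its own 2 N weight), 0.012 = top of its play. The nose clears the lip from about 0.006 up; after it has left the keeper it may sink again.
- bottle0: Amber reagent bottle inside the pen, 84 mm wide, 214 mm tall; origin under its centre. Bystander, as are the next six.
- bottle1: Second amber bottle inside the pen, the same size.
- bottle2: Third amber bottle inside the pen, the same size.
- beaker: Glass beaker, 70 mm wide, 95 mm tall; origin under its centre.
- dropper: Small amber dropper bottle, 40 mm wide, 75 mm tall; origin under its centre.
- wash: White wash bottle with a red cap, 70 mm wide, 170 mm tall; origin under its centre.
- filler: Red pipette filler lying on the bench, about 110 mm long, 52 mm thick; origin under its middle.

How it is judged (in metres and radians):
On the way, in this order (a step that is already met when the one before it is completed fails the run):
1. the carrier hangs by its bail on the stand's hook, let go (contact force between carrier and stand above 0.8 N and distance between carrier_bail and hook_seat below 0.055 m and height (world z) of carrier_mid above 0.15 m and contact force between the fingers and carrier below 0.05 N), for 0.3 s.
2. the bolt is lifted over the lip and drawn out of the keeper (value of joint bolt above 0.034 m and contact force between the fingers and gate above 0.5 N), for 0.1 s.
3. the gate is swung ajar by hand (value of joint gate_swing between 0.25 and 0.62 rad and contact force between the fingers and gate above 0.5 N), for 0.2 s.
At the end, for the whole second after the job is handed in: The gripper still holds the gate or its bolt handle (over 1 N, not propped) at rest 0.27 to 0.60 rad open (about 6.5 to 14.5 cm at the latch end), the bolt drawn over 32 mm, and the carrier hangs still and untouched by its bail on the hook (bail within 55 mm of the seat) (all of step 1 and value of joint gate_swing between 0.27 and 0.6 rad and velocity of joint gate_swing between -0.05 and 0.05 rad/s and value of joint bolt above 0.032 m and contact force between the fingers and gate above 1 N and contact force between gate and carrier below 0.05 N and linear speed of carrier below 0.08 m/s); the arm keeps its last pose, push and grip.
It fails at once if a bottle, beaker, dropper, wash bottle or pipette filler is shifted more than 30 mm or tipped over (distance of any of bottle0, bottle1, bottle2, beaker, dropper, wash, filler from where it was at the start of the episode above 0.03 m or angle between any of bottle0, bottle1, bottle2, beaker, dropper, wash, filler's own z axis and vertical above 0.5 rad).
It also fails if it takes over 58 s, if anything falls off the work surface, if the arm or the gripper's body presses on something with over 40 N, if the wrist force passes 120 N, or if a joint passes its speed limit or range.

## Working session

There is one attempt and no reset: what is moved stays moved. The work goes in short steps, Python scripts to look and compute and a tool call to move; the robot and the scene stay as the last step left them, time stands still between calls to the robot, and variables do not carry over. Pictures are saved under pics/ and viewed, at most 13 in all, crops included, and the job is handed in when it is done.

Besides the shell and the picture viewer there is one more tool, called after "Emit:" as a command line: name --argument value ..., lists and objects as JSON in quotes. apply_moves: Moves the arm, as the interface text tells. Its arguments: {"type":"object","properties":{"offset":{"type":"array"},"angular":{"type":"array"},"grip":{"type":"array"},"force":{"type":"number"}},"required":["offset","angular","grip"]}

```bash
mkdir -p pics; cat > h.py <<'E'
import numpy as np,cv2
from cell import state,cams,ticket
from scipy.spatial.transform import Rotation as Ro
def shot(n,save=None):
    p=cams.grab_frame(n)
    if save: cv2.imwrite('pics/'+save,cv2.cvtColor(p['frame'],cv2.COLOR_RGB2BGR))
    return p
def pp(p,things):
    for t in things:
        r=cams.pinpoint(p,t)
        print(t,[(np.round(d['position']).tolist(),round(d['p'],2)) for d in r[:2]])
def proj(p,X):
    c=p['R']@np.array(X,float)+p['t'];s=c[:2]/c[2];s=s*(1+p['k1']*(s@s));return np.round([p['fx']*s[0]+p['cx'],p['fy']*s[1]+p['cy']])
E
python3 - <<'E'
from h import *
s=state();print(s)
T=['carrier_mid','carrier_bail','carrier','hook_seat','stand','gate','gate_hinge','bolt_knob','bottle0','beaker','dropper','wash','filler']
ps=[]
for n in ['side','top']:
    p=shot(n,n+'0.png');ps.append(p['frame']);print(n,p['t'],(-np.array(p['R']).T@p['t']).round());pp(p,T)
E
```

```text
{'time': 0.0, 'qpos': array([-1.36708498e+00,  2.45815325e-01,  1.55903959e+00, -3.00686492e-05,
        1.33868393e+00, -1.74113623e-01]), 'qd': array([-0.00189592,  0.00040097,  0.00033316, -0.00043568,  0.00036571,
       -0.00082726]), 'tau': array([-4.88637534e-05, -4.29511392e+01, -3.26128650e+01, -1.44772453e-04,
        5.34785417e-03,  6.08332329e-06]), 'tcp_pos': array([ 239.66471558, -603.62265322,  244.16574185]), 'ee_rot': array([-3.13967082e+00, -3.08341806e-04,  3.77831622e-01]), 'wrist_force': array([0.00744387, 0.09255635, 0.16553735]), 'ft_torque': array([ 0.02438349, -0.0099232 ,  0.01305507]), 'gripper_force': 0.0, 'width': 85.29631259076551}
side [ 494.10764422  349.77416307 1065.34318016] [ 105.  700. 1000.]
carrier_mid [([537.0, 43.0, 83.0], 0.64)]
carrier_bail [([536.0, 44.0, 168.0], 0.76)]
carrier [([535.0, 41.0, -2.0], 0.69)]
hook_seat [([587.0, -289.0, 270.0], 0.69), ([733.0, 209.0, 1.0], 0.4)]
stand [([621.0, -278.0, -1.0], 0.87)]
gate [([735.0, 209.0, -2.0], 0.73)]
gate_hinge [([730.0, 212.0, 161.0], 0.78)]
bolt_knob [([556.0, 130.0, 158.0], 0.53), ([735.
[... 304 characters left out ...]
8 1300.39022619] [ 423.   14. 1365.]
carrier_mid [([540.0, 40.0, 83.0], 0.83)]
carrier_bail [([537.0, 43.0, 166.0], 0.77)]
carrier [([537.0, 40.0, -1.0], 0.66), ([585.0, -288.0, 265.0], 0.64)]
hook_seat [([471.0, 322.0, 7.0], 0.74), ([584.0, -289.0, 263.0], 0.62)]
stand [([539.0, 41.0, 82.0], 0.58)]
gate [([731.0, 212.0, -2.0], 0.62)]
gate_hinge [([736.0, 210.0, 157.0], 0.84)]
bolt_knob [([554.0, 126.0, 158.0], 0.65)]
bottle0 [([471.0, 324.0, 6.0], 0.87), ([565.0, 332.0, 9.0], 0.82)]
beaker [([737.0, 27.0, 1.0], 0.9)]
dropper [([556.0, 128.0, 157.0], 0.72), ([376.0, -153.0, -4.0], 0.58)]
wash [([734.0, -84.0, -2.0], 0.9)]
filler [([395.0, -321.0, -4.0], 0.64), ([583.0, -289.0, 264.0], 0.33)]
```

```bash
python3 -c "
import cv2,numpy as np
a=cv2.imread('pics/side0.png');b=cv2.imread('pics/top0.png')
cv2.imwrite('pics/both0.png',cv2.resize(np.vstack([a,b]),(512*600//768*1,600)) if 0 else np.hstack([a,b])[:, :]) 
cv2.imwrite('pics/both0.png',cv2.resize(np.hstack([a,b]),(800,300)))"
```

```text
(no output)
```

View pics/side0.png

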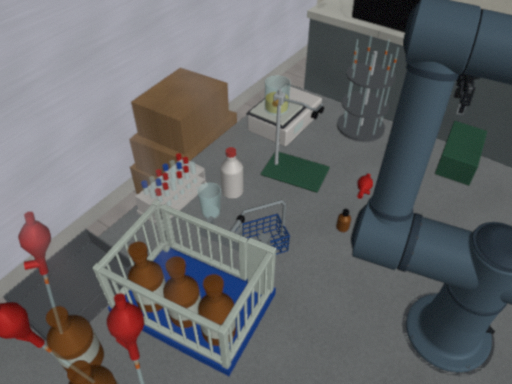

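View pics/top0.png

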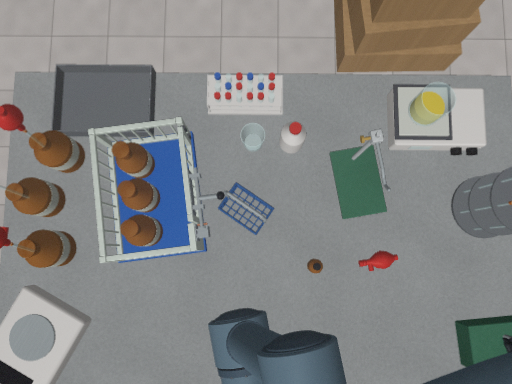

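The side view shows the carrier in front of the gate handle, with the hook on the retort stand behind it. In the top view the bail runs from about (222,192) to (268,218), the knob ball is at (220,196), and the hook is around (377,140) to (387,187). Next I'll work out the yaws.

```bash
cat >> h.py <<'E'
def ray(p,uv,z):
    d=np.array([(uv[0]-p['cx'])/p['fx'],(uv[1]-p['cy'])/p['fy']]);s=d.copy()
    for _ in range(20): s=d/(1+p['k1']*(s@s))
    R=np.array(p['R']);C=-R.T@p['t'];v=R.T@np.array([s[0],s[1],1]);return (C+v*(z-C[2])/v[2]).round(1)
def plan(pos,yaw):
    "tool-frame shift and turn to reach pos with tool down at yaw"
    s=state();R=Ro.from_euler('xyz',s['ee_rot']);G=Ro.from_euler('xyz',[np.pi,0,yaw])
    print('now',s['tcp_pos'].round(1),s['ee_rot'].round(3),'t',round(s['time'],2),'F',s['wrist_force'].round(1),s['width'].round(1))
    print('offset',(R.inv().apply(np.array(pos)-s['tcp_pos'])).round(1),'turn',(R.inv()*G).as_rotvec().round(3))
E
python3 - <<'E'
from h import *
p=shot('top')
im=cv2.resize(p['frame'][100:260,180:420],None,fx=3.3,fy=3.3,interpolation=cv2.INTER_CUBIC)
cv2.imwrite('pics/crop.png',cv2.cvtColor(im,cv2.COLOR_RGB2BGR))
for n,X in dict(seat=[585,-289,268],rod17=[687,-258,302],rod11=[690,-269,302],bail=[537,43,165],knob=[555,128,160]).items(): print(n,proj(p,X))
r=cams.cut_out(p,'carrier')
for m in r[:1]:
    v,u=np.nonzero(m['pixels']);print(len(u),cv2.minAreaRect(np.c_[u,v].astype(np.float32)))
a,b=ray(p,(222,192),163),ray(p,(268,218),163);print(a,b)
plan([520,12,260],1.05)
E
```

```text
seat [385. 179.]
rod17 [375. 133.]
rod11 [379. 132.]
bail [245. 203.]
knob [212. 196.]
847 ((244.3580780029297, 206.39865112304688), (51.032718658447266, 32.781837463378906), 35.53767776489258)
[564.7 101.2 163. ] [499.  -16.9 163. ]Traceback (most recent call last):
  File "<stdin>", line 10, in <module>
  File "h.py", line 21, in plan
    print('now',s['tcp_pos'].round(1),s['ee_rot'].round(3),'t',round(s['time'],2),'F',s['wrist_force'].round(1),s['width'].round(1))
                                                                                                                ^^^^^^^^^^^^^^^^
AttributeError: 'float' object has no attribute 'round'
```

View pics/crop.png

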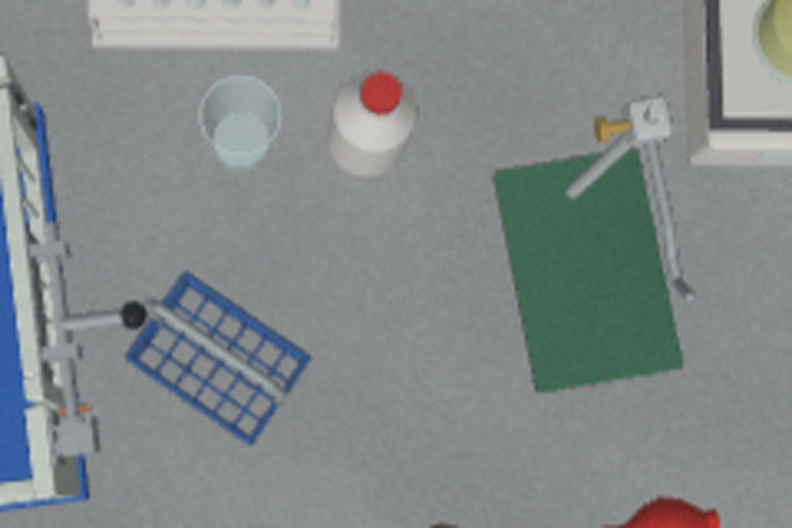

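The crop shows the bail running from (157,305) to (283,397), so the carrier yaw is about 55°. The hook runs from (655,145) to (675,270), so the stand yaw is about 10°. Next I'll move above the bail's far end.

```bash
sed -i "s/,s\['width'\].round(1))/,round(s['width'],1),s['gripper_force'])/" h.py
python3 - <<'E'
from h import *
p=shot('top')
print(ray(p,(227.6,192.4),165),ray(p,(265.8,220.3),165))
print(p['t'])
plan([520,17,280],0.955)
E
```

```text
[563.6  86.7 165. ] [493.  -11.3 165. ]
[  13.5543466   592.46543588 1300.39022619]
now [ 239.8 -604.2  245.3] [3.142 0.    0.378] t 1.55 F [-0.1 -0.3  0.2] 85.3 0.0
offset [ 489.6 -474.   -34.7] turn [ 0.     0.    -0.577]
```

Emit:
apply_moves --offset '[[0.04,-0.039,-0.007],[0.04,-0.039,-0.007],[0.04,-0.039,-0.007],[0.04,-0.039,-0.007],[0.04,-0.039,-0.007]]' --angular '[[0,0,0],[0,0,0],[0,0,0],[0,0,0],[0,0,0]]' --grip '[0.0854,0.0854,0.0854,0.0854,0.0854]'

```text
time: 2.17
tcp_pos: [354.2, -347.5, 280.7]
ee_rot: [3.141, -0.0, 0.377]
wrist_force: [1.1, -1.2, 0.7]
width: 85.4
gripper_force: 0.0
```

Emit:
apply_moves --offset '[[0.04,-0.039,0],[0.04,-0.039,0],[0.04,-0.039,0],[0.04,-0.039,0],[0.04,-0.039,0]]' --angular '[[0,0,0],[0,0,0],[0,0,0],[0,0,0],[0,0,0]]' --grip '[0.0854,0.0854,0.0854,0.0854,0.0854]'

```text
time: 2.8
tcp_pos: [468.2, -92.4, 280.7]
ee_rot: [3.141, -0.001, 0.378]
wrist_force: [0.1, -1.0, 0.0]
width: 85.7
gripper_force: 0.0
```

Emit:
apply_moves --offset '[[0.045,-0.042,0],[0.044,-0.042,0],[0,0,0],[0,0,0],[0,0,0]]' --angular '[[0,0,0],[0,0,0],[0,0,-0.187],[0,0,-0.187],[0,0,-0.187]]' --grip '[0.0854,0.0854,0.0854,0.0854,0.0854]'

```text
time: 3.42
tcp_pos: [519.5, 17.1, 280.3]
ee_rot: [3.142, -0.0, 0.946]
wrist_force: [-0.4, -0.4, 0.4]
width: 85.5
gripper_force: 0.0
```

```bash
python3 - <<'E'
from h import *
p=shot('wrist','w1.png')
pp(p,['carrier_bail','carrier_mid','bolt_knob','gate_hinge'])
b=[537,42,165];d=np.array([.574,.819,0])
for k in(-52,0,52): print(proj(p,b+k*d))
plan([520,17,170],0.955)
E
```

```text
carrier_bail [([536.0, 42.0, 166.0], 0.58)]
carrier_mid [([536.0, 45.0, 88.0], 0.95)]
bolt_knob [([554.0, 127.0, 160.0], 0.86)]
gate_hinge [([739.0, -86.0, -2.0], 0.72)]
[258. 218.]
[257. 155.]
[256.  85.]
now [519.4  16.7 280.4] [ 3.141 -0.     0.936] t 3.67 F [-0.  -0.4 -0.3] 85.3 0.0
offset [  0.5   0.3 110.4] turn [ 0.    -0.    -0.019]
```

View pics/w1.png

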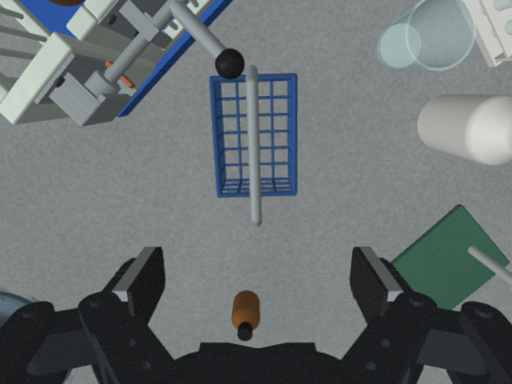

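The wrist view shows the bail bar upright from (252,70) to (257,222), centred between the fingers, and the ball at (230,62) just off its far end. I'll descend and grip.

Emit:
apply_moves --offset '[[0,0,0.05],[0,0,0.05],[0,0,0.02],[0,0,0],[0,0,0]]' --angular '[[0,0,-0.01],[0,0,0],[0,0,0],[0,0,0],[0,0,0]]' --grip '[0.0854,0.0854,0.06,0.0,0.0]' --force 60

```text
time: 4.3
tcp_pos: [520.4, 16.6, 161.7]
ee_rot: [3.14, -0.001, 0.948]
wrist_force: [-0.1, 0.4, -1.0]
width: 31.9
gripper_force: 0.0
```

Emit:
apply_moves --offset '[[0,0,0],[0,0,0],[0,0,0],[0,0,0]]' --angular '[[0,0,0],[0,0,0],[0,0,0],[0,0,0]]' --grip '[0,0,0,0]'

```text
time: 4.8
tcp_pos: [520.2, 16.7, 161.7]
ee_rot: [3.14, -0.001, 0.949]
wrist_force: [-1.9, 0.2, 6.4]
width: 6.6
gripper_force: 58.8
```

Emit:
apply_moves --offset '[[0,0,-0.006],[-0.01,0,-0.003],[0,0,0]]' --angular '[[0,0,0],[0,0,0],[0,0,0]]' --grip '[0,0,0]'

```text
time: 5.18
tcp_pos: [513.1, 8.1, 169.2]
ee_rot: [-3.141, 0.0, 0.948]
wrist_force: [-0.3, 0.7, -1.6]
width: 6.8
gripper_force: 58.5
```

```bash
python3 - <<'E'
from h import *
p=shot('wrist','w2.png');pp(p,['carrier_bail','carrier_mid'])
p=shot('side');pp(p,['carrier_bail','carrier_mid'])
im=cv2.resize(p['frame'][150:280,190:340],None,fx=4,fy=4);w=cv2.resize(cv2.imread('pics/w2.png'),(512,384))
im=cv2.cvtColor(im,cv2.COLOR_RGB2BGR)
c=np.zeros((520,800,3),np.uint8);c[:,:400]=im[:,100:500];c[:300,400:]=cv2.resize(w,(400,300));cv2.imwrite('pics/c2.png',c)
plan([500,-20,180],.955)
E
```

```text
carrier_bail [([532.0, 31.0, 170.0], 0.81), ([620.0, -277.0, -1.0], 0.72)]
carrier_mid [([532.0, 36.0, 93.0], 0.85)]
carrier_bail [([530.0, 33.0, 173.0], 0.68)]
carrier_mid [([531.0, 34.0, 94.0], 0.57), ([735.0, 214.0, -3.0], 0.44)]
now [513.5   8.7 169.1] [-3.141  0.     0.949] t 5.47 F [ 0.7 -0.4 -1.7] 7.2 58.530532121658325
offset [-31.2   5.7 -10.9] turn [-0.     0.    -0.006]
```

View pics/c2.png

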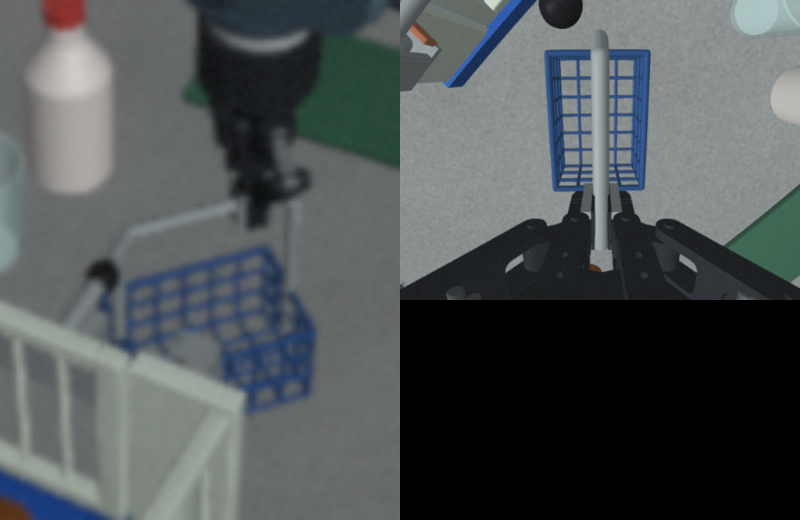

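The carrier is held level and its bail centre is about 30 mm from the TCP. I'll slide it clear of the knob and lift it.

Emit:
apply_moves --offset '[[-0.03,0,0],[-0.035,0,0],[0,0,-0.03],[0,0,-0.055],[0,0,-0.055]]' --angular '[[0,0,0],[0,0,0],[0,0,0],[0,0,0],[0,0,0]]' --grip '[0,0,0,0,0]'

```text
time: 6.1
tcp_pos: [475.4, -44.1, 310.5]
ee_rot: [-3.141, 0.0, 0.949]
wrist_force: [1.3, 0.6, -2.4]
width: 6.3
gripper_force: 58.6
```

Emit:
apply_moves --offset '[[0,0,-0.02],[0,0,0],[0,0,0],[0,0,0],[0,0,0]]' --angular '[[0,0,0],[0,0,-0.16],[0,0,-0.16],[0,0,-0.16],[0,0,-0.16]]' --grip '[0,0,0,0,0]'

```text
time: 6.72
tcp_pos: [475.7, -44.1, 329.2]
ee_rot: [-3.141, -0.0, 1.594]
wrist_force: [0.1, 0.6, -1.8]
width: 6.9
gripper_force: 58.5
```

```bash
python3 - <<'E'
from h import *
plan([532,-329,330],1.751)
E
```

```text
now [475.7 -44.1 329.2] [-3.141 -0.     1.594] t 6.72 F [ 0.1  0.6 -1.8] 6.9 58.46241116523743
offset [-286.2   49.6   -0.9] turn [-0.    -0.    -0.157]
```

Emit:
apply_moves --offset '[[-0.03,0.005,0],[-0.05,0.009,0],[-0.05,0.009,0],[-0.05,0.009,0],[-0.05,0.009,0]]' --angular '[[0,0,0],[0,0,0],[0,0,0],[0,0,0],[0,0,0]]' --grip '[0,0,0,0,0]'

```text
time: 7.35
tcp_pos: [521.1, -275.0, 329.1]
ee_rot: [3.141, -0.0, 1.589]
wrist_force: [-0.4, -0.4, -1.6]
width: 6.6
gripper_force: 58.6
```

Emit:
apply_moves --offset '[[-0.036,0.006,0],[-0.02,0.003,0],[0,0,0],[0,0,0],[0,0,0]]' --angular '[[0,0,0],[0,0,0],[0,0,-0.157],[0,0,0],[0,0,0]]' --grip '[0,0,0,0,0]'

```text
time: 7.98
tcp_pos: [531.0, -328.6, 329.4]
ee_rot: [3.142, -0.0, 1.744]
wrist_force: [0.5, -1.4, -1.6]
width: 6.8
gripper_force: 58.6
```

```bash
python3 - <<'E'
from h import *
w=shot('wrist','w3.png');pp(w,['carrier_bail','hook_seat'])
p=shot('side');pp(p,['carrier_bail','carrier_mid','hook_seat','stand'])
s=np.array([585.5,-289,268]);X=np.array([.984,.179,0]);Z=np.array([0,0,1])
print('seat,tip,rod wrist',[proj(w,q).tolist() for q in (s,s-23*X+22*Z,s+107*X+34*Z)])
print('side',[proj(p,q).tolist() for q in (s,s-23*X+22*Z,s+107*X+34*Z)])
im=cv2.resize(p['frame'][60:190,230:330],None,fx=4,fy=4);im=cv2.cvtColor(im,cv2.COLOR_RGB2BGR)
c=np.zeros((520,800,3),np.uint8);c[:,:400]=im;c[:300,400:]=cv2.resize(cv2.imread('pics/w3.png'),(400,300));cv2.imwrite('pics/c3.png',c)
plan([591,-318.5,330],1.751)
E
```

```text
carrier_bail [([527.0, -302.0, 335.0], 0.56)]
hook_seat [([583.0, -281.0, 267.0], 0.91)]
carrier_bail [([528.0, -299.0, 335.0], 0.59)]
carrier_mid [([526.0, -302.0, 250.0], 0.83)]
hook_seat [([588.0, -287.0, 272.0], 0.75), ([554.0, 131.0, 160.0], 0.66)]
stand [([624.0, -280.0, -3.0], 0.8)]
seat,tip,rod wrist [[356.0, 173.0], [326.0, 182.0], [565.0, 187.0]]
side [[312.0, 107.0], [321.0, 102.0], [279.0, 88.0]]
now [ 530.9 -329.1  329.3] [3.142 0.    1.746] t 8.38 F [-1.1 -0.3 -2.2] 6.5 58.63788306713104
offset [-0.  61.  -0.7] turn [ 0.     0.    -0.005]
```

View pics/c3.png

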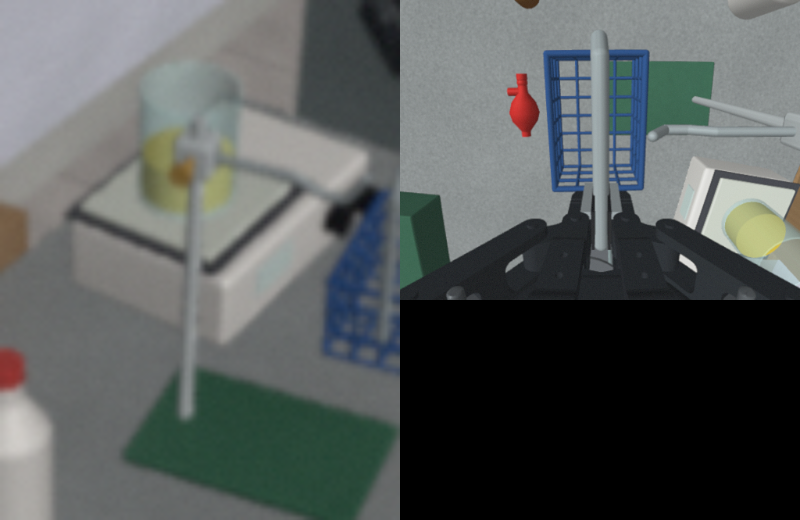

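The wrist view shows the hook tip at about (326,173) px, against a prediction of (326,182). The seat is therefore about 4–5 mm farther along tool +x, and the yaw is fine. I'll go over the tip and then down.

Emit:
apply_moves --offset '[[0.005,0.02,0],[0,0.02,0],[0,0.02,0],[0,0,0.02],[0,0,0.015]]' --angular '[[0,0,0],[0,0,0],[0,0,0],[0,0,0],[0,0,0]]' --grip '[0,0,0,0,0]'

```text
time: 9.0
tcp_pos: [588.5, -313.2, 291.6]
ee_rot: [-3.139, -0.002, 1.746]
wrist_force: [-1.4, 0.3, -1.6]
width: 6.7
gripper_force: 58.6
```

```bash
python3 - <<'E'
from h import *
w=shot('wrist','w4.png');pp(w,['carrier_bail','hook_seat'])
p=shot('side');pp(p,['carrier_bail','hook_seat'])
im=cv2.resize(p['frame'][70:170,260:360],None,fx=4,fy=4);im=cv2.cvtColor(im,cv2.COLOR_RGB2BGR)
c=np.zeros((400,800,3),np.uint8);c[:,:400]=im;c[:300,400:]=cv2.resize(cv2.imread('pics/w4.png'),(400,300));cv2.imwrite('pics/c4.png',c)
plan([591,-315,269],1.751)
E
```

```text
carrier_bail [([584.0, -285.0, 296.0], 0.75), ([394.0, -324.0, -0.0], 0.57)]
hook_seat [([584.0, -283.0, 266.0], 0.6)]
carrier_bail [([583.0, -285.0, 299.0], 0.87)]
hook_seat [([586.0, -283.0, 271.0], 0.64)]
now [ 589.  -314.2  295. ] [3.141e+00 1.000e-03 1.745e+00] t 9.3 F [ 0.1  0.7 -1.6] 7.1 58.63554775714874
offset [-1.1  1.8 26. ] turn [ 0.001  0.001 -0.006]
```

View pics/c4.png

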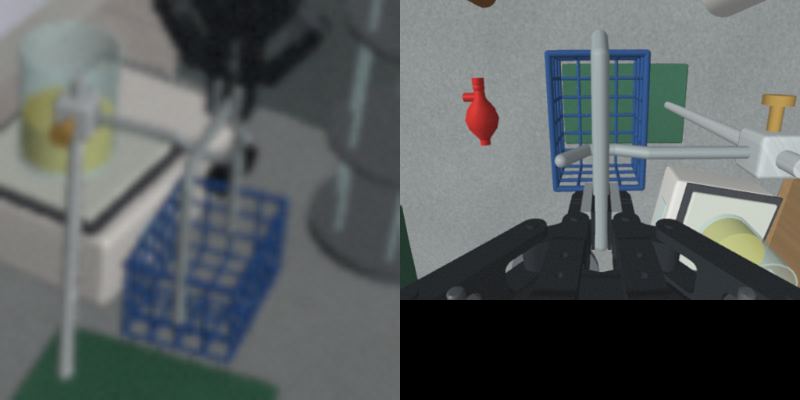

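The bail crosses the hook between the tip and the bend, at about (600,155) in the composite. Lowering it now.

Emit:
apply_moves --offset '[[0,0.001,0.012],[0,0,0.009],[0,0,0]]' --angular '[[0,0,0],[0,0,0],[0,0,0]]' --grip '[0,0,0]'

```text
time: 9.68
tcp_pos: [589.5, -313.2, 271.5]
ee_rot: [-3.14, -0.002, 1.746]
wrist_force: [0.1, 0.4, -1.7]
width: 6.9
gripper_force: 58.6
```

Emit:
apply_moves --offset '[[0,0,0.003],[0,0,0]]' --angular '[[0,0,0],[0,0,0]]' --grip '[0,0]'

```text
time: 9.93
tcp_pos: [590.1, -313.7, 270.3]
ee_rot: [3.142, 0.0, 1.746]
wrist_force: [-1.0, -1.2, -2.2]
width: 7.1
gripper_force: 58.6
```

Emit:
apply_moves --offset '[[0,0,0.002],[0,0,0]]' --angular '[[0,0,0],[0,0,0]]' --grip '[0,0]'

```text
time: 10.18
tcp_pos: [590.3, -313.8, 268.8]
ee_rot: [3.141, 0.001, 1.746]
wrist_force: [-0.5, -0.2, -0.2]
width: 6.4
gripper_force: 58.8
```

Emit:
apply_moves --offset '[[0,0,0.002],[0,0,0]]' --angular '[[0,0,0],[0,0,0]]' --grip '[0,0]'

```text
time: 10.42
tcp_pos: [590.3, -314.0, 268.0]
ee_rot: [3.141, 0.001, 1.746]
wrist_force: [-1.8, 0.3, 4.5]
width: 6.6
gripper_force: 59.4
```

The hook carries the carrier now. Releasing.

Emit:
apply_moves --offset '[[0,0,-0.0015],[0,0,0],[0,0,0],[0,0,0],[0,0,0]]' --angular '[[0,0,0],[0,0,0],[0,0,0],[0,0,0],[0,0,0]]' --grip '[0,0.012,0.02,0.03,0.04]'

```text
time: 11.05
tcp_pos: [590.0, -313.6, 267.6]
ee_rot: [-3.141, -0.0, 1.746]
wrist_force: [0.3, -0.4, 0.2]
width: 40.1
gripper_force: 0.0
```

```bash
python3 - <<'E'
from h import *
p=shot('side');pp(p,['carrier_bail','carrier_mid'])
w=shot('wrist','w5.png');pp(w,['carrier_bail','carrier_mid'])
im=cv2.resize(p['frame'][70:170,260:360],None,fx=4,fy=4);im=cv2.cvtColor(im,cv2.COLOR_RGB2BGR)
c=np.zeros((400,800,3),np.uint8);c[:,:400]=im;c[:300,400:]=cv2.resize(cv2.imread('pics/w5.png'),(400,300));cv2.imwrite('pics/c5.png',c)
plan([591,-315,269],1.751)
E
```

```text
carrier_bail [([586.0, -284.0, 277.0], 0.77), ([593.0, -284.0, 190.0], 0.34)]
carrier_mid [([587.0, -288.0, 190.0], 0.86), ([734.0, 211.0, 160.0], 0.64)]
carrier_bail [([585.0, -287.0, 275.0], 0.92)]
carrier_mid [([590.0, -283.0, 192.0], 0.82)]
now [ 590.1 -313.7  267.8] [3.142 0.    1.746] t 11.35 F [ 0.3 -0.4  0.6] 39.9 0.0
offset [-1.5  0.7 -1.2] turn [ 0.     0.    -0.005]
```

View pics/c5.png

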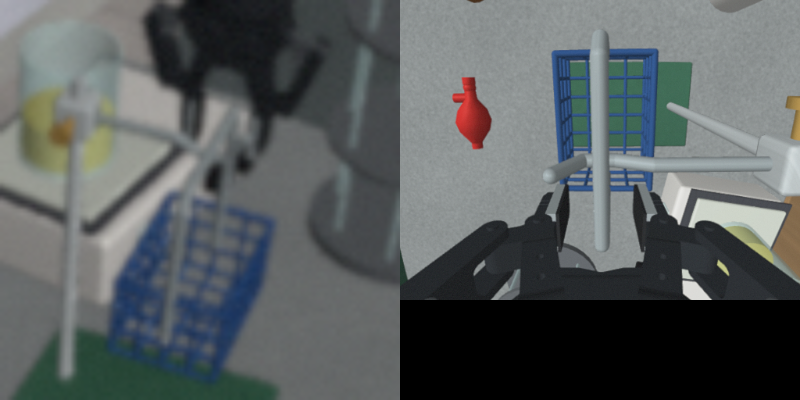

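It hangs free with the fingers clear on both sides. I'll go up and over to the gate handle.

Emit:
apply_moves --offset '[[0,0,-0.02],[0,0,-0.05],[0,0,-0.02],[0.05,0,0],[0.055,0,0]]' --angular '[[0,0,0],[0,0,0],[0,0,0],[0,0,0],[0,0,0]]' --grip '[0.04,0.04,0.04,0.04,0.04]'

```text
time: 11.98
tcp_pos: [571.5, -209.7, 358.2]
ee_rot: [3.141, 0.0, 1.744]
wrist_force: [-0.1, 0.7, -0.3]
width: 39.6
gripper_force: 0.0
```

```bash
python3 - <<'E'
from h import *
p=shot('side');pp(p,['carrier_bail','carrier_mid'])
plan([555,124,270],1.71)
E
```

```text
carrier_bail [([582.0, -287.0, 270.0], 0.55)]
carrier_mid [([589.0, -287.0, 192.0], 0.6)]
now [ 571.7 -208.2  358.5] [3.141e+00 1.000e-03 1.749e+00] t 12.12 F [-0.9 -1.1  0.5] 39.8 0.0
offset [329.9  42.4  88.4] turn [0.001 0.001 0.039]
```

Emit:
apply_moves --offset '[[0.055,0.007,0],[0.055,0.007,0],[0.055,0.007,0],[0.055,0.007,0],[0.055,0.007,0]]' --angular '[[0,0,0],[0,0,0],[0,0,0],[0,0,0],[0,0,0.04]]' --grip '[0.06,0.06,0.06,0.06,0.06]'

```text
time: 12.75
tcp_pos: [558.6, 67.4, 358.0]
ee_rot: [3.141, 0.0, 1.703]
wrist_force: [0.8, -0.8, 0.1]
width: 60.0
gripper_force: 0.0
```

Emit:
apply_moves --offset '[[0.02,0.007,0.04],[0,0,0.04],[0,0,0],[0,0,0]]' --angular '[[0,0,0],[0,0,0],[0,0,0],[0,0,0]]' --grip '[0.06,0.06,0.06,0.06]'

```text
time: 13.25
tcp_pos: [563.7, 86.6, 279.6]
ee_rot: [3.139, 0.001, 1.705]
wrist_force: [-0.6, 0.4, 0.5]
width: 60.0
gripper_force: 0.0
```

```bash
python3 - <<'E'
from h import *
w=shot('wrist','w6.png');pp(w,['bolt_knob','gate_hinge'])
w=shot('wrist','w7.png');pp(w,['bolt_knob','gate_hinge'])
k=np.array([555,128,160]);d=np.array([.14,-.99,0])
print([proj(w,k+a*d) for a in (-30,0,24)])
plan([555,128,160],1.71)
E
```

```text
bolt_knob []
gate_hinge [([732.0, 207.0, 158.0], 0.87)]
bolt_knob [([553.0, 132.0, 161.0], 0.97), ([737.0, 26.0, -4.0], 0.57)]
gate_hinge [([733.0, 207.0, 158.0], 0.87)]
[array([252.,  99.]), array([252., 139.]), array([253., 170.])]
now [563.2  87.1 279.1] [3.14  0.    1.705] t 13.55 F [ 0.4 -0.4  0. ] 60.0 0.0
offset [ 41.6  -2.8 119. ] turn [ 0.002  0.    -0.005]
```

View pics/w7.png

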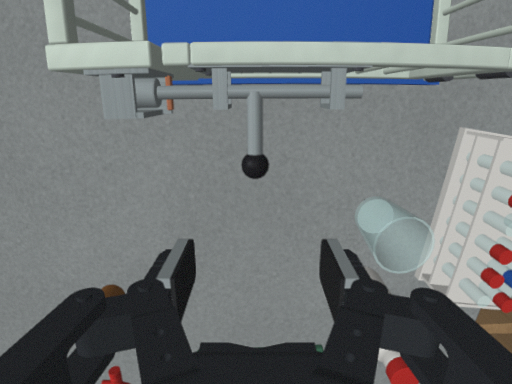

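The stem is at column 254 and the ball at (255,165), so the knob is about 3 mm nearer the gate than estimated. The pads are lined up. I'll move over it and descend.

Emit:
apply_moves --offset '[[0.0445,-0.002,0],[0,0,0.05],[0,0,0.05],[0,0,0.021],[0,0,0]]' --angular '[[0,0,0],[0,0,0],[0,0,0],[0,0,0],[0,0,0]]' --grip '[0.06,0.06,0.06,0.06,0.04]'

```text
time: 14.18
tcp_pos: [553.5, 131.1, 155.2]
ee_rot: [-3.138, -0.0, 1.706]
wrist_force: [-0.3, 0.6, 1.0]
width: 43.0
gripper_force: 0.0
```

Emit:
apply_moves --offset '[[0,0,0],[0,0,0],[0,0,0],[0,0,0],[0,0,0]]' --angular '[[0,0,0],[0,0,0],[0,0,0],[0,0,0],[0,0,0]]' --grip '[0.02,0,0,0,0]'

```text
time: 14.8
tcp_pos: [556.0, 131.2, 159.0]
ee_rot: [3.138, 0.0, 1.706]
wrist_force: [-1.2, -0.1, 6.1]
width: 9.4
gripper_force: 58.7
```

Emit:
apply_moves --offset '[[0,0,-0.006],[0,0,-0.004],[0,0,0]]' --angular '[[0,0,0],[0,0,0],[0,0,0]]' --grip '[0,0,0]' --force 70

```text
time: 15.18
tcp_pos: [554.6, 131.1, 166.9]
ee_rot: [3.141, 0.0, 1.706]
wrist_force: [1.9, -0.1, -1.3]
width: 9.5
gripper_force: 68.3
```

```bash
python3 - <<'E'
from h import *
w=shot('wrist');pp(w,['bolt_knob'])
p=shot('side');pp(p,['bolt_knob'])
plan([556,131,167],1.71)
E
```

```text
bolt_knob [([554.0, 127.0, 168.0], 0.65)]
bolt_knob [([553.0, 131.0, 170.0], 0.38)]
now [554.6 131.1 166.6] [-3.141  0.     1.706] t 15.38 F [ 1.8 -0.5 -1.3] 9.7 68.3220112323761
offset [-0.3  1.3 -0.4] turn [-0.     0.    -0.004]
```

Emit:
apply_moves --offset '[[0,0.005,0],[0,0.005,0],[0,0.005,0],[0,0,0]]' --angular '[[0,0,0],[0,0,0],[0,0,0],[0,0,0]]' --grip '[0,0,0,0]'

```text
time: 15.88
tcp_pos: [570.1, 133.3, 166.7]
ee_rot: [3.141, -0.0, 1.706]
wrist_force: [1.0, -1.1, -2.3]
width: 9.6
gripper_force: 68.3
```

Low force, so the nose is past the lip. I'll draw the rest.

Emit:
apply_moves --offset '[[0,0.01,0],[0,0.01,0],[0,0.006,0],[0,0.003,0],[0,0,0]]' --angular '[[0,0,0],[0,0,0],[0,0,0],[0,0,0],[0,0,0]]' --grip '[0,0,0,0,0]'

```text
time: 16.5
tcp_pos: [597.6, 137.1, 166.1]
ee_rot: [-3.139, -0.0, 1.706]
wrist_force: [-2.9, -1.2, -2.6]
width: 9.1
gripper_force: 68.5
```

```bash
python3 - <<'E'
from h import *
w=shot('wrist');pp(w,['bolt_knob'])
p=shot('side');pp(p,['bolt_knob','carrier_bail'])
h=np.array([733,210.]);s=state();r=s['tcp_pos'][:2]-h;y0=s['ee_rot'][2]
print(s['tcp_pos'],s['wrist_force'],np.hypot(*r))
R0=Ro.from_euler('xyz',s['ee_rot'])
prev=r
for a in np.arange(1,11)*.04:
    q=np.array([[np.cos(a),-np.sin(a)],[np.sin(a),np.cos(a)]])@r
    Rt=Ro.from_euler('z',a-.04)*R0
    print(round(a,2),Rt.inv().apply(np.r_[q-prev,0]).round(2)); prev=q
E
```

```text
bolt_knob [([597.0, 137.0, 166.0], 0.69)]
bolt_knob [([597.0, 137.0, 169.0], 0.62)]
carrier_bail [([583.0, -284.0, 274.0], 0.65)]
[597.62753525 137.06013491 166.43723646] [-4.87424995 -1.04950565 -2.11212223] 153.7723256395499
0.04 [-5.71  2.28 -0.  ]
0.08 [-5.71  2.28 -0.  ]
0.12 [-5.71  2.28 -0.  ]
0.16 [-5.71  2.28 -0.  ]
0.2 [-5.71  2.28 -0.  ]
0.24 [-5.71  2.28 -0.  ]
0.28 [-5.71  2.28 -0.  ]
0.32 [-5.71  2.28 -0.  ]
0.36 [-5.71  2.28 -0.  ]
0.4 [-5.71  2.28 -0.  ]
```

The bolt is drawn about 43 mm. I'll swing the gate along its arc.

Emit:
apply_moves --offset '[[-0.0057,0.0022,0],[-0.0057,0.0022,0],[-0.0057,0.0022,0],[-0.0057,0.0022,0],[0,0,0]]' --angular '[[0,0,-0.04],[0,0,-0.04],[0,0,-0.04],[0,0,-0.04],[0,0,0]]' --grip '[0,0,0,0,0]'

```text
time: 17.38
tcp_pos: [610.8, 116.8, 166.5]
ee_rot: [-3.141, -0.001, 1.865]
wrist_force: [-5.7, 0.5, -1.9]
width: 9.5
gripper_force: 68.6
```

```bash
python3 - <<'E'
from h import *
p=shot('top','t8.png');pp(p,['bolt_knob','gate_hinge'])
p2=shot('side');pp(p2,['bolt_knob','gate_hinge'])
im=cv2.resize(p['frame'][90:250,100:280],None,fx=3,fy=3);im=cv2.cvtColor(im,cv2.COLOR_RGB2BGR)
w=shot('wrist','w8.png')
c=np.zeros((480,800,3),np.uint8);c[:,:400]=im[:,140:540];c[:300,400:]=cv2.resize(cv2.imread('pics/w8.png'),(400,300));cv2.imwrite('pics/c8.png',c)
print(state())
E
```

```text
bolt_knob []
gate_hinge [([734.0, 211.0, 161.0], 0.46)]
bolt_knob [([610.0, 118.0, 168.0], 0.6)]
gate_hinge [([731.0, 213.0, 159.0], 0.74), ([584.0, -287.0, 105.0], 0.66)]
{'time': 17.725, 'qpos': array([ 6.86328110e-03,  2.60361510e-01,  1.69030432e+00,  9.56928911e-04,
        1.19214615e+00, -2.87429718e-01]), 'qd': array([ 0.00094704, -0.00080238, -0.00037681,  0.00102528, -0.00039841,
        0.00161908]), 'tau': array([ -0.77522004, -43.3663094 , -34.28175688,  -0.13338458,
        -1.20395735,  -0.10272671]), 'tcp_pos': array([610.69261738, 117.00765042, 166.56031177]), 'ee_rot': array([-3.14067513e+00, -1.19796428e-03,  1.86473449e+00]), 'wrist_force': array([-5.27791423,  0.16615544, -2.21019965]), 'ft_torque': array([ 0.08637528,  0.79134722, -0.17408517]), 'gripper_force': 68.53951692581177, 'width': 9.468633164356449}
```

View pics/c8.png

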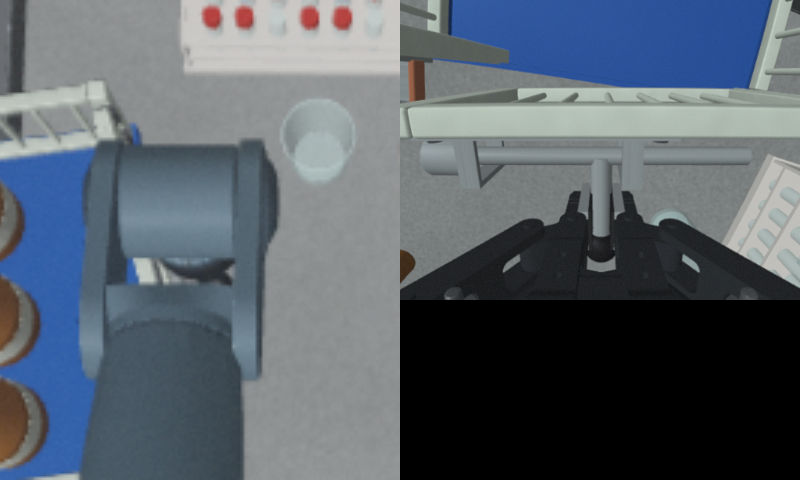

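The wrist view shows the gate open by about 0.16 rad, parallel to the gripper, with the bolt's nose against the staple (fully back). Continuing.

Emit:
apply_moves --offset '[[-0.0058,0.002,0],[-0.0058,0.002,0],[-0.0058,0.002,0],[-0.0058,0.002,0],[0,0,0]]' --angular '[[0,0,-0.04],[0,0,-0.04],[0,0,-0.04],[0,0,-0.04],[0,0,0]]' --grip '[0,0,0,0,0]'

```text
time: 18.35
tcp_pos: [627.2, 98.6, 167.1]
ee_rot: [3.139, -0.002, 2.025]
wrist_force: [-2.5, 4.3, -1.7]
width: 9.3
gripper_force: 68.6
```

Emit:
apply_moves --offset '[[-0.0058,0.0022,0],[-0.0058,0.0022,0],[-0.0058,0.0022,0],[0,0,0],[0,0,0]]' --angular '[[0,0,-0.04],[0,0,-0.04],[0,0,-0.04],[0,0,0],[0,0,0]]' --grip '[0,0,0,0,0]'

```text
time: 18.98
tcp_pos: [641.0, 86.9, 167.1]
ee_rot: [3.139, -0.002, 2.144]
wrist_force: [-2.7, 5.4, -0.8]
width: 9.5
gripper_force: 68.7
```

Emit:
apply_moves --offset '[[0,0,0],[0,0,0],[0,0,0]]' --angular '[[0,0,0],[0,0,0],[0,0,0]]' --grip '[0,0,0]'

```text
time: 19.35
tcp_pos: [640.9, 87.0, 167.1]
ee_rot: [3.139, -0.002, 2.144]
wrist_force: [-2.8, 5.1, -2.4]
width: 9.6
gripper_force: 68.7
```

```bash
python3 - <<'E'
from h import *
p=shot('side','s9.png');pp(p,['bolt_knob','gate_hinge','carrier_bail','carrier_mid'])
w=shot('wrist','w9.png');pp(w,['bolt_knob'])
c=np.zeros((384,800,3),np.uint8);c[:,:400]=cv2.imread('pics/s9.png')[:,70:470];c[:300,400:]=cv2.resize(cv2.imread('pics/w9.png'),(400,300));cv2.imwrite('pics/c9.png',c)
s=state();r=s['tcp_pos'][:2]-[733,210];print(s['tcp_pos'],s['ee_rot'],s['wrist_force'],s['time'],'open',np.arctan2(r[1],r[0])%6.2832-(np.pi+np.arctan2(73,135.4)))
E
```

```text
bolt_knob [([639.0, 88.0, 169.0], 0.41)]
gate_hinge [([732.0, 212.0, 164.0], 0.94)]
carrier_bail [([397.0, -326.0, -0.0], 0.61)]
carrier_mid [([469.0, 325.0, 6.0], 0.68)]
bolt_knob [([639.0, 84.0, 170.0], 0.66)]
[640.97013483  86.97311242 167.09179074] [ 3.13922988e+00 -1.67737766e-03  2.14432925e+00] [-2.38104846  4.89504542 -1.80292417] 19.7 open 0.43409143022924557
```

View pics/c9.png

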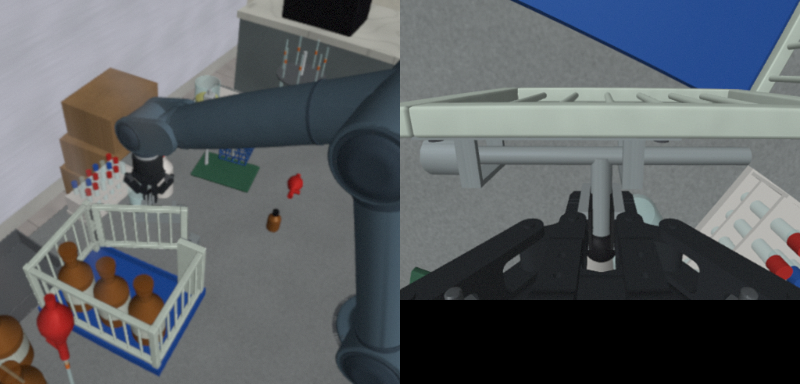

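The gate is held still at about 0.43 rad with the bolt fully back, and the carrier is hanging at about (235,150) in the side view. Handing in.

```bash
python3 -c "
from cell import ticket
print(ticket.job_done())"
```

```text
the job is handed in; nothing more can be done
None
```

I handed the job in at about 19.7 s, with no verdict returned: the carrier hangs by its bail on the hook, the bolt is drawn about 43 mm, and the gripper holds the gate at about 0.43 rad, with no bottle or glassware seen disturbed.

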